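# Stand each bezel punch home in its own bezel block

## Robot

A 7-joint arm with a two-finger parallel gripper is mounted at the origin on a cart in front of the work surface, level with it; the furniture and walls round the work are solid. World frame = base frame: x ahead of the robot, y to its left, z up, the work surface at z = 0. Lengths are in m, angles in rad, forces in N, time in s.
With the tool pointing down it reaches from about 0.425 to 0.925 m from the base axis. Payload 6.8 kg.
Tool frame: the origin (TCP) lies at the very end of the fingers, on their centre line; the grasp point (between the pads) lies 19 mm behind it; z points along the fingers, y is the line along which they close (so a half turn about z gives the same grasp; the last joint's range is limited). The gripper opens to 85 mm and grips with 20 to 120 N. Pads are 22 mm wide; open, the fingers measure 114 mm over their backs; the gripper's body (76 mm by 85 mm) begins 54 mm behind the grasp point. The pads swing forward as they close: fully open they stand 13 mm farther back than shut.
Start: joints at [1.008, 0.477, 0.022, 1.555, -0.011, 1.109, -0.083], TCP at [0.297, -0.606, 0.231] pointing down, gripper open.
Joint ranges: [-2.96, 2.96], [-0.34, 2.1], [-1.41, 1.46], [0.24, 2.44], [-1.37, 4.51], [0.17, 1.92], [-2.96, 2.96]. Speed limits (rad/s): [2.39, 2.39, 3.14, 3.14, 3.14, 3.14, 3.14].

## Interface

Orientations are given as a unit quaternion [w, x, y, z].
In Python, from station import telemetry, viewer, job, search_frame, cut_out gives the robot as it stands. The module is installed in compiled form; this text tells all that it offers.
- The arm moves only by the shell command python3 -m crank 'ROWS' [FORCE]. ROWS is JSON, a list of rows, each an object with "delta_rot": the turn, a rotation vector about the tool's x, y, z in degrees, a list of three; "xyz": the shift along the tool's x, y, z in m, a list of three; "fingers": the gripper command: -1 is fully open, 1 is shut, values between are in proportion. In form: [{"delta_rot": [ax, ay, az], "xyz": [dx, dy, dz], "fingers": fingers}, ...]. A call has 1 to 10 rows; each row is the pose to reach, as a shift and turn from the pose commanded when the call began, along the tool's axes at that moment; what a row does not reach only later rows make up. A row lasts 1/10 s, in which the tool goes at most 50 mm and 8.59 degrees, less where a joint would pass 70% of its speed; a pose out of reach is approached as far as the arm can. A call with a gripper value outside its range is refused whole. The fingers move at their own pace and stop on an object; FORCE is the grip in N (left out, the last holds). Time passes only in rows, so rows that repeat a pose let the fingers close. It gives the time, the measured TCP pose, the force, the opening and the grip force at its end, in the units of the state.
- telemetry.get_obs(): the state, without advancing time (a new reading comes with each control period).
- viewer.read_camera(name): name is "side" or "top" or "wrist"; returns a dict with "img" (480x640x3 uint8, red, green, blue), "fx", "fy", "cx", "cy" (pixels), "k1" (the pictures are not rectified: a ray, as slopes to the right and down, at radius r is drawn at 1 + k1 r^2 times it, then the intrinsics apply), "origin" and "rotation" of the camera in the world. Camera axes: x right, y up, looking along -z (the intrinsics and any distortion apply to the point x, -y, -z); pixel columns grow to the right and rows downward; lengths in m; the calibration is good to about 2 mm. A picture is of the moment at which its call begins. There is no depth.
- job.hand_in(): hands the job in; it is judged then, once.
Trained networks look in the newest picture that a camera, given by its name, has taken for a name from the list of things; names that differ only in an ending like _2 or _b are one class to them, and where a whole thing is asked for, a point or a joint stands for the part that bears it (a point fixed in the world has none). Each returns a list of dicts, best first, with "score" (0 to 1); they miss things now and then, are a little off and sometimes report something else, mostly with a low value. They report only what shows in the picture. A call takes as long as a camera call. They do not tell look-alikes from the thing itself.
- search_frame(camera, thing): "pixel" ([column, row] in pixels, amid what is visible of it).
- cut_out(camera, thing): "pixels" (480x640 bool, what is visible of it) and "pixel" ([column, row] in pixels, amid what is visible of it).
The state is a dict: "t": time; "q": joint angles; "joint_vel": joint speeds; "joint_torque": joint torques, N m; "eef_pos": TCP position; "tool_rot": TCP orientation; "contact_force": force on the tool from outside, world axes, zero at the start; "torque": the same for the moment, N m; "gripper_width": opening from 0.0 (shut) to 1.0 (fully open); "grasp_force": force on a finger pad.
Only numpy, scipy, OpenCV 4.12 (cv2) and the standard library are available. Lean on these libraries where they do the work, as an engineer would, in place of code of your own. Each camera call takes 0.05 s, during which the arm holds its last target. There are 200 camera calls.

## Task

The setting job is finished: put the bezel set away in pairs, by lowering each of the four steel punches, shank up, into the large middle hole of the block whose outline matches it (round, square, oval, triangle), fully home on the bench. Set them in by hand, not dropped from above the block, knock no punch over, and leave the round tin where it stands.

Things in the scene. Friction and masses are not known exactly. Their poses are not given: they have to be found in the camera images.
- round_punch: Loose bright steel punch, 0.25 kg, on its tapered foot: round, 29 mm wide below, 47 mm above, 28 mm tall. Above it the grip: an eight-sided shank 18 mm across flats (one pair square to x), from z 32 to its end at 70 mm. Origin: centre of the underside; z up the shank. Home: axes as the block's, underside on bench. Fits at any turn.
- round_block: Dark steel block, x 88, y 58, z 24 mm, fixed. Its large middle hole goes through to the bench: round, 33 mm wide at the bottom, 48 mm at the mouth, oiled; a punch let go a few mm off slides home, 2 mm free all round. Two small holes of that shape lie at x +-36 mm. Origin: on the large hole's axis, at the underside, its centre; z up.
- square_punch: Loose bright steel punch, 0.25 kg, on its tapered foot: square, 25 mm wide below, 43 mm above, faces along x and y, 28 mm tall. Above it the grip: an eight-sided shank 18 mm across flats (one pair square to x), from z 32 to its end at 70 mm. Origin: centre of the underside; z up the shank. Home: axes as the block's, underside on bench. Fits at any quarter turn.
- square_block: Dark steel block, x 88, y 58, z 24 mm, fixed. Its large middle hole goes through to the bench: square, 29 mm wide at the bottom, 44 mm at the mouth, sides along x and y, oiled; a punch let go a few mm off slides home, 2 mm free all round. Two small holes of that shape lie at x +-36 mm. Origin: on the large hole's axis, at the underside, its centre; z up.
- oval_punch: Loose bright steel punch, 0.25 kg, on its tapered foot: oval, 19 x 34 mm below, 37 x 52 mm above, long along y, 28 mm tall. Above it the grip: an eight-sided shank 18 mm across flats (one pair square to x), from z 32 to its end at 70 mm. Origin: centre of the underside; z up the shank. Home: axes as the block's, underside on bench. Fits either way round.
- oval_block: Dark steel block, x 88, y 58, z 24 mm, fixed. Its large middle hole goes through to the bench: oval, 23 x 38 mm at the bottom, 38 x 53 mm at the mouth, long along y, oiled; a punch let go a few mm off slides home, 2 mm free all round. Two small holes of that shape lie at x +-36 mm. Origin: on the large hole's axis, at the underside, its centre; z up.
- triangle_punch: Loose bright steel punch, 0.25 kg, on its tapered foot: triangular, sides 10.5 mm off centre below, 19.5 above, a blunt corner at +y, 28 mm tall. Above it the grip: an eight-sided shank 18 mm across flats (one pair square to x), from z 32 to its end at 70 mm. Origin: centre of the underside; z up the shank. Home: axes as the block's, underside on bench. Fits at thirds of a turn.
- triangle_block: Dark steel block, x 88, y 58, z 24 mm, fixed. Its large middle hole goes through to the bench: triangular, sides 12.5 mm off centre at the bottom, 20 mm at the mouth, a blunt corner at +y, oiled; a punch let go a few mm off slides home, 2 mm free all round. Two small holes of that shape lie at x +-36 mm. Origin: on the large hole's axis, at the underside (y -24 to +34 mm of the block); z up.
- powder_tin: Flat round tin, pale, 58 mm across, 18 mm tall, loose, a bystander to leave where it stands. Origin: centre of its underside.
- hanging_sheath (a point): Not part of the job, an obstacle: lower end, on the bench, of the grey ribbed sheath of a hanging flexible-shaft machine, fixed, 60 mm thick. It rises upright to z 0.3 m, then leans to x 0.53, y 0.07 m at z 0.85 m. All task things lie to its right (y below 0.01 m); swing the hand past it drawn in, within 0.36 m of the base axis, and not through it.
Not all that is in view belongs to the job. Leave any orange or yellow look-alike of the square_punch alone.

How it is judged:
By the outcome, as a careful person would: the job done as asked, in the order asked, and still so for the second after the job is handed in, with the robot touching nothing.
It also fails if it takes over 90 s, if anything falls off the work surface, if the arm or the gripper's body presses on something with over 40 N, if the wrist force passes 120 N, or if a joint passes its speed limit or range.

## Working session

There is one attempt and no reset: what is moved stays moved. The work goes in short steps, Python scripts to look and compute and a shell command to move; the robot and the scene stay as the last step left them, time stands still between calls to the robot, and variables do not carry over. Pictures are saved under pics/ and viewed, at most 14 in all, crops included, and the job is handed in when it is done.

```bash
mkdir -p pics
cat > h.py <<'E'
import numpy as np, cv2
from station import telemetry, viewer, search_frame, cut_out
def ray(c,px):
    K=np.array([[c['fx'],0,c['cx']],[0,c['fy'],c['cy']],[0,0,1]],float)
    # invert radial
    d=(np.array(px,float)-[c['cx'],c['cy']])/[c['fx'],c['fy']]
    u=d.copy()
    for _ in range(30): u=d/(1+c['k1']*(u@u))
    v=np.array(c['rotation'])@np.array([u[0],-u[1],-1.])
    return np.array(c['origin']),v
def at(c,px,z):
    o,v=ray(c,px); return o+v*(z-o[2])/v[2]
def proj(c,P):
    p=np.array(c['rotation']).T@(np.array(P,float)-c['origin']); u=np.array([p[0],-p[1]])/-p[2]
    u=u*(1+c['k1']*(u@u)); return u*[c['fx'],c['fy']]+[c['cx'],c['cy']]
def save(img,n): cv2.imwrite('pics/'+n,cv2.cvtColor(img,cv2.COLOR_RGB2BGR))
names=[s+'_'+k for k in('punch','block') for s in('round','square','oval','triangle')]+['powder_tin','hanging_sheath']
E
python3 - <<'E'
from h import *
o=telemetry.get_obs();print(o['eef_pos'],o['tool_rot'],o['t'])
for cam in('top','side'):
    c=viewer.read_camera(cam);save(c['img'],cam+'0.png');print(cam,c['origin'],c['fx'],c['k1'])
    for n in names:
        z=.07 if 'punch' in n else .024
        print(n,[(np.round(r['score'],2),np.round(r['pixel']),np.round(at(c,r['pixel'],.02)[:2],3)) for r in search_frame(cam,n)[:4]])
E
```

```text
[ 0.29624747 -0.60588479  0.23034813] [-8.42278480e-04  9.74252658e-01  2.25457258e-01 -2.70308280e-04] 0.0
top [ 0.34356049 -0.07174589  1.02170647] 512.3712903127614 -0.014737810841387778Traceback (most recent call last):
  File "<stdin>", line 7, in <module>
  File "h.py", line 12, in at
    o,v=ray(c,px); return o+v*(z-o[2])/v[2]
        ~~~^^^^^^
  File "h.py", line 9, in ray
    v=np.array(c['rotation'])@np.array([u[0],-u[1],-1.])
      ~~~~~~~~~~~~~~~~~~~~~~~^~~~~~~~~~~~~~~~~~~~~~~~~~~
ValueError: matmul: Input operand 1 has a mismatch in its core dimension 0, with gufunc signature (n?,k),(k,m?)->(n?,m?) (size 3 is different from 4)
```

View pics/top0.png

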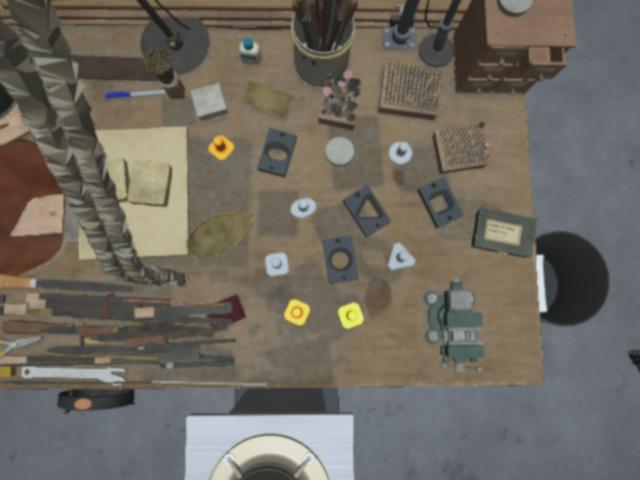

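```bash
sed -i "s/np.array(c\['rotation'\])/RR(c)/" h.py
cat >> h.py <<'E'
from scipy.spatial.transform import Rotation as Ro
def RR(c):
    q=c['rotation']; return Ro.from_quat([q[1],q[2],q[3],q[0]]).as_matrix()
E
python3 - <<'E'
from h import *
for cam in('top','side'):
    c=viewer.read_camera(cam);save(c['img'],cam+'0.png');print(cam,c['origin'],c['fx'],c['k1'])
    for n in names:
        rs=search_frame(cam,n)[:4]
        print(n,[(np.round(r['score'],2),np.round(r['pixel']),np.round(at(c,r['pixel'],.024)[:2],3)) for r in rs if r['score']>.2])
    if cam=='top':
        I=cv2.resize(c['img'][120:340,190:480],(790,600),interpolation=cv2.INTER_CUBIC);save(I,'topcrop.png')
E
```

```text
top [ 0.34356049 -0.07174589  1.02170647] 512.3712903127614 -0.014737810841387778
round_punch [(np.float64(0.59), array([402., 152.]), array([ 0.664, -0.265]))]
square_punch [(np.float64(0.96), array([352., 315.]), array([ 0.338, -0.159])), (np.float64(0.85), array([219., 146.]), array([0.674, 0.105])), (np.float64(0.82), array([295., 310.]), array([ 0.348, -0.049])), (np.float64(0.72), array([279., 263.]), array([ 0.439, -0.018]))]
oval_punch [(np.float64(0.76), array([304., 205.]), array([ 0.554, -0.068])), (np.float64(0.52), array([442., 201.]), array([ 0.562, -0.344]))]
triangle_punch [(np.float64(0.89), array([398., 259.]), array([ 0.445, -0.251])), (np.float64(0.52), array([338., 256.]), array([ 0.451, -0.135])), (np.float64(0.22), array([274., 149.]), array([ 0.668, -0.007]))]
round_block [(np.float64(0.94), array([342., 255.]), array([ 0.454, -0.141]))]
square_block [(np.float64(0.87), array([443., 198.]), array([ 0.568, -0.346]))]
oval_block [(np.float64(0.81), array([276., 150.]), array([ 0.666, -0.012]))]
triangle_block [(np.float64(0.95), array([362., 206.]), array([ 0.551, -0.182]))]
powder_tin [(np.float64(0.82), array([340., 150.]), array([ 0.668, -0.14 ]))]Traceback (most recent call last):
  File "<stdin>", line 5, in <module>
ValueError: it knows: oval_block, oval_punch, powder_tin, round_block, round_punch, square_block, square_punch, triangle_block, triangle_punch
```

```bash
sed -i "s/,'hanging_sheath'\]/]/" h.py
cat >> h.py <<'E'
def poly(n,a): # outlines
    t=np.linspace(0,2*np.pi,72,endpoint=False)
    if n=='round': return np.c_[np.cos(t),np.sin(t)]*a
    if n=='oval': return np.c_[a*np.cos(t),(a+.0075)*np.sin(t)]
    if n=='square': return np.array([[1,1],[-1,1],[-1,-1],[1,-1]])*a
    R=2*a*.88; b=[]
    for k in range(3):
        for d in(-.18,.18):
            th=np.pi/2+k*2*np.pi/3+d; b.append([np.cos(th)*R*.95,np.sin(th)*R*.95])
    return np.array(b)
def pts(n):
    s,k=n.split('_')
    if k=='block':
        y0,y1=(-.024,.034) if s=='triangle' else (-.029,.029)
        b=np.array([[-.044,y0],[.044,y0],[.044,y1],[-.044,y1]]); L=[(b,0),(b,.024)]
    elif k=='tin': L=[(poly('round',.029),0),(poly('round',.029),.018)]
    else:
        lo,hi={'round':(.0145,.0235),'square':(.0125,.0215),'oval':(.0095,.0185),'triangle':(.0105,.0195)}[s]
        L=[(poly(s,lo),0),(poly(s,hi),.028)]; L=[(np.vstack([q for q in[p]]),z) for p,z in L]+[(poly('round',.0094),.07)]
    return L
def model_mask(c,n,x,y,a,S=4):
    m=np.zeros((480*S,640*S),np.uint8); R=np.array([[np.cos(a),-np.sin(a)],[np.sin(a),np.cos(a)]])
    P=[[proj(c,[*(R@p+[x,y]),z]) for p in q] for q,z in pts(n)]
    gs=[P] if len(P)==2 else [P[:2],[[proj(c,[*(R@p+[x,y]),.028]) for p in pts(n)[2][0]],P[2]]]
    for g in gs:
        h=cv2.convexHull(np.float32(np.vstack(g))*S+S/2); cv2.fillConvexPoly(m,np.int32(np.round(h)),255)
    return cv2.resize(m,(640,480),interpolation=cv2.INTER_AREA)/255.
def fit(c,n,mask,x,y,sym):
    from scipy.optimize import minimize
    m=mask.astype(np.uint8)
    cs,_=cv2.findContours(m,cv2.RETR_EXTERNAL,cv2.CHAIN_APPROX_NONE); f=np.zeros_like(m); cv2.drawContours(f,[max(cs,key=len)],-1,1,-1)
    f=f.astype(float)
    cost=lambda v: np.abs(model_mask(c,n,v[0],v[1],v[2]*10)-f).sum()/f.sum()
    best=None
    for a in np.arange(0,sym,sym/6) if sym else [0]:
        r=minimize(cost,[x,y,a/10],method='Nelder-Mead',options=dict(initial_simplex=[[x,y,a/10],[x+.01,y,a/10],[x,y+.01,a/10],[x,y,a/10+.02]],maxfev=70))
        if best is None or r.fun<best.fun: best=r
    return best.x[0],best.x[1],np.degrees(best.x[2]*10),best.fun
SYM={'round':0,'square':np.pi/2,'oval':np.pi,'triangle':2*np.pi/3}
def symof(n):
    s,k=n.split('_'); return (2*np.pi if s=='triangle' else np.pi) if k=='block' else SYM.get(s,0)
E
cat > m.py <<'E'
from h import *
G={'round_punch':(.664,-.26),'square_punch':(.437,-.015),'oval_punch':(.552,-.066),'triangle_punch':(.447,-.25),'round_block':(.447,-.138),'square_block':(.562,-.342),'oval_block':(.662,-.012),'triangle_block':(.543,-.188),'powder_tin':(.665,-.139)}
for cam in('top','side'):
    c=viewer.read_camera(cam);save(c['img'],cam+'0.png');print(cam,c['origin'],c['fx'])
    V=c['img'].copy()
    for n in names:
        z=.02; gp=proj(c,[*G[n],z])
        rs=[r for r in cut_out(cam,n) if np.hypot(*(r['pixel']-gp))<22]
        if not rs: print(n,'none'); continue
        r=rs[0]; x,y,a,e=fit(c,n,r['pixels'],*G[n],symof(n))
        print(n,round(r['score'],2),np.round([x,y],4),round(a,1),'err',round(e,3))
        mm=(model_mask(c,n,x,y,np.radians(a))>.5).astype(np.uint8); cs,_=cv2.findContours(mm,cv2.RETR_EXTERNAL,cv2.CHAIN_APPROX_NONE); cv2.drawContours(V,cs,-1,(0,255,0),1)
    if cam=='top': save(cv2.resize(V[120:340,190:480],(790,600),interpolation=cv2.INTER_CUBIC),'topcrop.png')
    else: save(V,'sidefit.png')
E
time python3 m.py
```

```text
top [ 0.34356049 -0.07174589  1.02170647] 512.3712903127614
round_punch 0.84 [ 0.6612 -0.2607] 6.2 err 0.043
square_punch 0.94 [ 0.4362 -0.0128] 97.8 err 0.12
oval_punch 0.64 [ 0.5479 -0.0644] 21.4 err 0.063
triangle_punch 0.96 [ 0.4481 -0.2532] 41.7 err 0.255
round_block 0.85 [ 0.4456 -0.1374] 188.8 err 0.034
square_block 0.67 [ 0.5611 -0.3419] 24.7 err 0.029
oval_block 0.86 [ 0.6655 -0.0115] -15.4 err 0.047
triangle_block 0.58 [ 0.5418 -0.1869] 211.6 err 0.034
powder_tin 0.95 [ 0.6684 -0.1376] 7.4 err 0.044
side [0.21052828 0.46667136 0.62203098] 441.2048372069337
round_punch 0.61 [ 1.2357 -2.0487] 510.4 err 1.0
square_punch none
oval_punch none
triangle_punch 0.89 [ 0.4499 -0.2545] 38.3 err 0.127
round_block 0.78 [ 0.4472 -0.1381] 189.4 err 0.052
square_block 0.57 [ 0.5633 -0.341 ] 24.2 err 0.063
oval_block 0.64 [ 0.6667 -0.0103] -15.8 err 0.04
triangle_block 0.79 [ 0.5494 -0.1972] 31.1 err 0.103
powder_tin 0.49 [ 0.677  -0.1378] -0.0 err 0.777
real	0m25.289s
user	0m38.718s
sys	0m12.208s
```

View pics/topcrop.png

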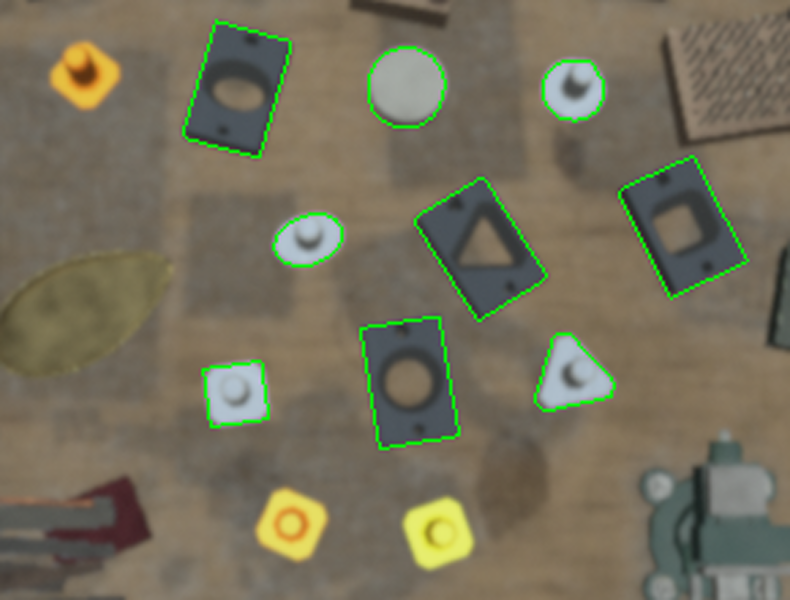

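View pics/sidefit.png

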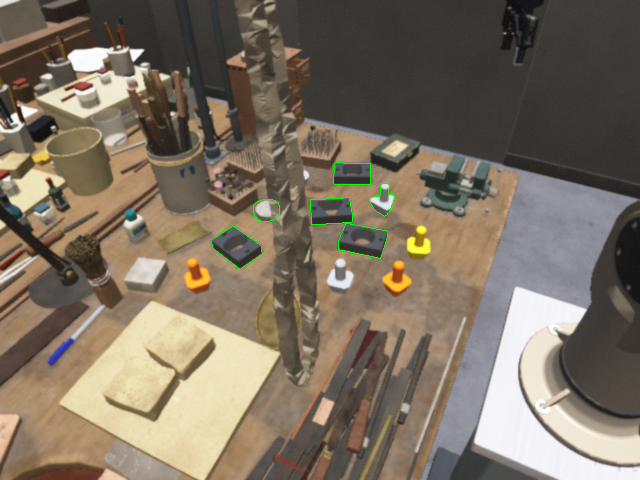

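The steel square punch is the bright one at top pixel (277,264), and it matches the description. The orange and yellow shapes at (220,147), (297,312) and (350,316) are look-alikes. The enlarged crop confirms this, and the green fits lie on every job item. The triangle block's hole corner points up in the image, so its yaw is 31.6°, not 211.6°. I'm moving to the round punch first.

```bash
cat > go.py <<'E'
# usage: go.py x y z psi : prints tool-frame shift/turn (psi = world angle of tool x)
import sys; from h import *
o=telemetry.get_obs(); q=o['tool_rot']; R=Ro.from_quat([q[1],q[2],q[3],q[0]])
p=o['eef_pos']; psi=np.degrees(np.arctan2(R.as_matrix()[1,0],R.as_matrix()[0,0]))
print('t',round(o['t'],2),'p',np.round(p,4),'psi',round(psi,2),'tilt',np.round(R.as_matrix()[:,2],4),'w',round(o['gripper_width'],3),'F',np.round(o['contact_force'],1),'q1,q7',round(o['q'][0],2),round(o['q'][6],2))
if len(sys.argv)>4:
    x,y,z,a=map(float,sys.argv[1:5]); T=Ro.from_euler('z',a,degrees=True)*Ro.from_euler('x',180,degrees=True)
    print('xyz',np.round(R.inv().apply(np.array([x,y,z])-p),4),'rot',np.round((R.inv()*T).as_rotvec(degrees=True),2))
E
python3 go.py .662 -.260 .2 26
```

```text
t 1.6 p [ 0.2965 -0.6064  0.2313] psi 26.06 tilt [ 0.  0. -1.] w 0.999 F [ 0.  -0.8  0.1] q1,q7 1.01 -0.08
xyz [ 0.4805 -0.1506  0.0313] rot [-0.   -0.    0.06]
```

```bash
python3 -m crank '[{"delta_rot":[0,0,0],"xyz":[0.044,-0.014,0.003],"fingers":0},{"delta_rot":[0,0,0],"xyz":[0.088,-0.028,0.006],"fingers":0},{"delta_rot":[0,0,0],"xyz":[0.132,-0.042,0.009],"fingers":0},{"delta_rot":[0,0,0],"xyz":[0.176,-0.056,0.012],"fingers":0},{"delta_rot":[0,0,0],"xyz":[0.22,-0.07,0.015],"fingers":0},{"delta_rot":[0,0,0],"xyz":[0.264,-0.084,0.018],"fingers":0},{"delta_rot":[0,0,0],"xyz":[0.308,-0.098,0.021],"fingers":0},{"delta_rot":[0,0,0],"xyz":[0.352,-0.112,0.024],"fingers":0},{"delta_rot":[0,0,0],"xyz":[0.396,-0.126,0.027],"fingers":0},{"delta_rot":[0,0,0],"xyz":[0.44,-0.14,0.03],"fingers":0}]' 40
cat > w.py <<'E'
import sys; from h import *
c=viewer.read_camera('wrist'); V=c['img'].copy()
print('cam',np.round(c['origin'],3))
G=eval(sys.argv[2]) # {name:(x,y,yawdeg)}
for n,(x,y,a) in G.items():
    gp=proj(c,[x,y,.02])
    rs=[r for r in cut_out('wrist',n) if np.hypot(*(r['pixel']-gp))<70]
    if not rs: print(n,'none',gp); continue
    f=fit(c,n,rs[0]['pixels'],x,y,symof(n) if 'block' not in n else 0) if 'block' not in n else fit(c,n,rs[0]['pixels'],x,y,symof(n))
    print(n,round(rs[0]['score'],2),np.round(f,4))
    mm=(model_mask(c,n,f[0],f[1],np.radians(f[2]))>.5).astype(np.uint8); cs,_=cv2.findContours(mm,cv2.RETR_EXTERNAL,cv2.CHAIN_APPROX_NONE); cv2.drawContours(V,cs,-1,(0,255,0),1)
save(V,sys.argv[1])
E
python3 w.py w1.png "{'round_punch':(.662,-.26,0),'square_block':(.562,-.341,24.5),'powder_tin':(.669,-.1376,0)}"; python3 go.py .662 -.26 .1 26
```

```text
t: 2.6
eef_pos: [0.6316, -0.286, 0.2014]
tool_rot: [0.0, 0.974, 0.225, 0.0]
contact_force: [1.3, 0.3, 0.1]
gripper_width: 0.499
grasp_force: 0.0
cam [ 0.701 -0.252  0.343]
round_punch 0.98 [ 0.6645 -0.2602  0.4119  0.0391]
square_block 0.69 [ 0.565  -0.3405 24.9803  0.0258]
powder_tin 0.73 [ 0.6717 -0.1387  4.7905  0.0503]
t 2.8 p [ 0.6312 -0.2856  0.2009] psi 26.24 tilt [-3.e-04  5.e-04 -1.e+00] w 0.499 F [-0.6 -1.6  0.1] q1,q7 0.39 -0.82
xyz [ 0.0389 -0.0093  0.1009] rot [-0.04  0.    0.24]
```

View pics/w1.png

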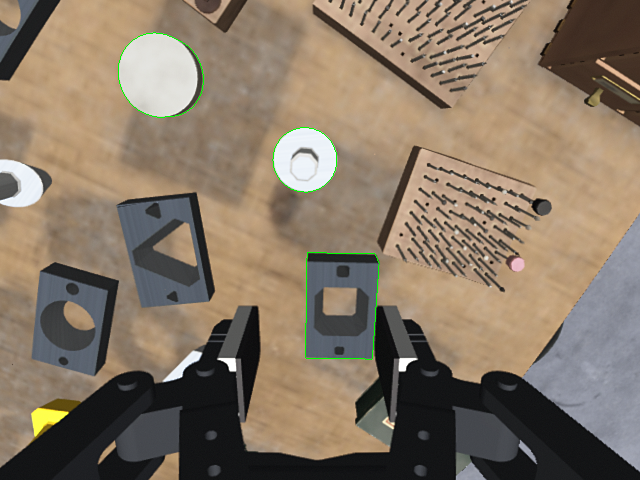

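Wrist view: round punch at (305,160), square block at (342,305), tin at (160,75). The fits lie on their outlines.

```bash
python3 -m crank '[{"delta_rot":[0,0,0],"xyz":[0.040,-0.009,0.0],"fingers":0},{"delta_rot":[0,0,0],"xyz":[0.040,-0.009,0.03],"fingers":0},{"delta_rot":[0,0,0],"xyz":[0.040,-0.009,0.07],"fingers":0},{"delta_rot":[0,0,0],"xyz":[0.040,-0.009,0.10],"fingers":0},{"delta_rot":[0,0,0],"xyz":[0.040,-0.009,0.13],"fingers":0},{"delta_rot":[0,0,0],"xyz":[0.040,-0.009,0.15],"fingers":0},{"delta_rot":[0,0,0],"xyz":[0.040,-0.009,0.164],"fingers":0},{"delta_rot":[0,0,0],"xyz":[0.040,-0.009,0.164],"fingers":0},{"delta_rot":[0,0,0],"xyz":[0.040,-0.009,0.164],"fingers":0.3},{"delta_rot":[0,0,0],"xyz":[0.040,-0.009,0.164],"fingers":0.5}]' 40
python3 -m crank '[{"delta_rot":[0,0,0],"xyz":[0,0,0],"fingers":0.7},{"delta_rot":[0,0,0],"xyz":[0,0,0],"fingers":0.8},{"delta_rot":[0,0,0],"xyz":[0,0,0],"fingers":0.9},{"delta_rot":[0,0,0],"xyz":[0,0,0],"fingers":0.9}]' 40
python3 go.py
python3 w.py w2.png "{'round_punch':(.663,-.26,0)}"
```

```text
t: 3.8
eef_pos: [0.6632, -0.2625, 0.039]
tool_rot: [0.001, 0.974, 0.225, 0.001]
contact_force: [-0.3, 0.8, 0.2]
gripper_width: 0.246
grasp_force: 0.1
t: 4.2
eef_pos: [0.6634, -0.2622, 0.039]
tool_rot: [0.001, 0.974, 0.225, 0.001]
contact_force: [0.4, -0.6, 6.8]
gripper_width: 0.201
grasp_force: 39.5
t 4.2 p [ 0.6634 -0.2622  0.039 ] psi 26.05 tilt [ 0.0025 -0.0011 -1.    ] w 0.201 F [ 0.4 -0.6  6.8] q1,q7 0.34 -0.88
cam [ 0.733 -0.228  0.181]
round_punch 0.56 [ 0.6657 -0.2606  4.9854  0.3243]
```

View pics/w2.png

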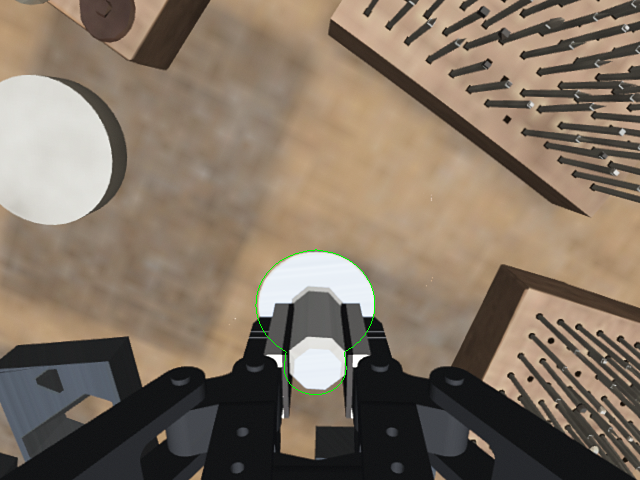

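Gripped on the flats, with the punch at (316,305) in the wrist view. Next is lifting and moving to just beside the round block.

```bash
python3 -m crank '[{"delta_rot":[0,0,0],"xyz":[0,0,-0.02],"fingers":0.9},{"delta_rot":[0,0,0],"xyz":[0,0,-0.05],"fingers":0.9},{"delta_rot":[0,0,0],"xyz":[0,0,-0.08],"fingers":0.9},{"delta_rot":[0,0,0],"xyz":[0,0,-0.1],"fingers":0.9}]' 60
python3 -m crank '[{"delta_rot":[0,0,-8],"xyz":[-0.021,-0.019,0],"fingers":0.9},{"delta_rot":[0,0,-16],"xyz":[-0.042,-0.038,0],"fingers":0.9},{"delta_rot":[0,0,-24],"xyz":[-0.063,-0.057,0],"fingers":0.9},{"delta_rot":[0,0,-32],"xyz":[-0.084,-0.076,0],"fingers":0.9},{"delta_rot":[0,0,-40],"xyz":[-0.105,-0.095,0],"fingers":0.9},{"delta_rot":[0,0,-48],"xyz":[-0.126,-0.114,0],"fingers":0.9},{"delta_rot":[0,0,-56],"xyz":[-0.147,-0.133,0],"fingers":0.9},{"delta_rot":[0,0,-64],"xyz":[-0.167,-0.153,0],"fingers":0.9},{"delta_rot":[0,0,-64],"xyz":[-0.167,-0.153,0],"fingers":0.9},{"delta_rot":[0,0,-64],"xyz":[-0.167,-0.153,0],"fingers":0.9}]' 60
python3 go.py
python3 w.py w3.png "{'round_block':(.447,-.138,0)}"; python3 go.py
```

```text
t: 4.7
eef_pos: [0.6627, -0.2617, 0.1393]
tool_rot: [0.0, 0.974, 0.225, 0.001]
contact_force: [0.2, -0.6, -1.9]
gripper_width: 0.199
grasp_force: 58.7
t: 5.7
eef_pos: [0.4447, -0.1977, 0.1375]
tool_rot: [0.0, 0.707, 0.707, -0.0]
contact_force: [1.7, -0.7, -1.9]
gripper_width: 0.196
grasp_force: 59.0
t 5.7 p [ 0.4447 -0.1977  0.1375] psi 89.97 tilt [ 2.e-04 -3.e-04 -1.e+00] w 0.196 F [ 1.7 -0.7 -1.9] q1,q7 0.62 0.13
cam [ 0.445 -0.12   0.279]
round_block 0.83 [ 0.4487 -0.1372  8.8891  0.0189]
t 5.8 p [ 0.446  -0.1979  0.1376] psi 89.99 tilt [ 1.2e-03 -3.0e-04 -1.0e+00] w 0.197 F [ 0.1 -0.8 -3.4] q1,q7 0.62 0.13
```

View pics/w3.png

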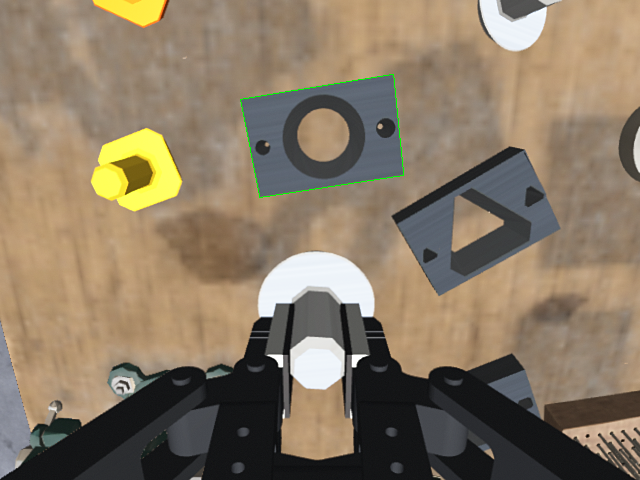

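Round block fitted at (322,136). The held punch sits 2.8 mm ahead of the TCP.

```bash
python3 -m crank '[{"delta_rot":[0,0,0],"xyz":[0.02,0.0025,0],"fingers":0.9},{"delta_rot":[0,0,0],"xyz":[0.04,0.0025,0],"fingers":0.9},{"delta_rot":[0,0,0],"xyz":[0.058,0.0025,0],"fingers":0.9},{"delta_rot":[0,0,0],"xyz":[0.058,0.0025,0.02],"fingers":0.9},{"delta_rot":[0,0,0],"xyz":[0.058,0.0025,0.04],"fingers":0.9},{"delta_rot":[0,0,0],"xyz":[0.058,0.0025,0.06],"fingers":0.9},{"delta_rot":[0,0,0],"xyz":[0.058,0.0025,0.07],"fingers":0.9},{"delta_rot":[0,0,0],"xyz":[0.058,0.0025,0.075],"fingers":0.9},{"delta_rot":[0,0,0],"xyz":[0.058,0.0025,0.08],"fingers":0.9},{"delta_rot":[0,0,0],"xyz":[0.058,0.0025,0.08],"fingers":0.9}]' 60
python3 go.py .4485 -.14 .04 90
```

```text
t: 6.8
eef_pos: [0.4478, -0.1396, 0.0573]
tool_rot: [0.0, 0.707, 0.707, 0.0]
contact_force: [-0.2, 0.7, -2.5]
gripper_width: 0.192
grasp_force: 58.9
t 6.8 p [ 0.4478 -0.1396  0.0573] psi 90.05 tilt [ 2.e-04  0.e+00 -1.e+00] w 0.192 F [-0.2  0.7 -2.5] q1,q7 0.48 -0.08
xyz [-0.0004  0.0007  0.0173] rot [ 0.01 -0.    0.05]
```

```bash
python3 -m crank '[{"delta_rot":[0,0,0],"xyz":[0,0,0.004],"fingers":0.9},{"delta_rot":[0,0,0],"xyz":[0,0,0.008],"fingers":0.9},{"delta_rot":[0,0,0],"xyz":[0,0,0.011],"fingers":0.9},{"delta_rot":[0,0,0],"xyz":[0,0,0.013],"fingers":0.9},{"delta_rot":[0,0,0],"xyz":[0,0,0.015],"fingers":0.9},{"delta_rot":[0,0,0],"xyz":[0,0,0.0165],"fingers":0.9},{"delta_rot":[0,0,0],"xyz":[0,0,0.0165],"fingers":0.9}]' 60
python3 go.py
```

```text
t: 7.5
eef_pos: [0.4474, -0.1396, 0.0406]
tool_rot: [-0.0, 0.707, 0.707, -0.0]
contact_force: [0.4, -0.4, -1.3]
gripper_width: 0.193
grasp_force: 58.9
t 7.5 p [ 0.4474 -0.1396  0.0406] psi 90.06 tilt [-3.e-04  1.e-04 -1.e+00] w 0.193 F [ 0.4 -0.4 -1.3] q1,q7 0.46 -0.1
```

```bash
python3 -m crank '[{"delta_rot":[0,0,0],"xyz":[0,0,0.0005],"fingers":0.6},{"delta_rot":[0,0,0],"xyz":[0,0,0.0005],"fingers":0.3},{"delta_rot":[0,0,0],"xyz":[0,0,0],"fingers":0},{"delta_rot":[0,0,0],"xyz":[0,0,0],"fingers":0},{"delta_rot":[0,0,0],"xyz":[0,0,-0.03],"fingers":0},{"delta_rot":[0,0,0],"xyz":[0,0,-0.07],"fingers":0},{"delta_rot":[0,0,0],"xyz":[0,0,-0.1],"fingers":0},{"delta_rot":[0,0,-7.8],"xyz":[0.034,0,-0.1],"fingers":0},{"delta_rot":[0,0,-7.8],"xyz":[0.068,0,-0.1],"fingers":0},{"delta_rot":[0,0,-7.8],"xyz":[0.068,0,-0.1],"fingers":0}]' 60
python3 -m crank '[{"delta_rot":[0,0,0],"xyz":[0,0,0],"fingers":0}]'; python3 go.py
python3 w.py w4.png "{'square_punch':(.439,-.012,7.8),'oval_punch':(.551,-.064,21)}"
python3 - <<'E'
from h import *
c=viewer.read_camera('top'); r=[r for r in cut_out('top','round_punch')]
print([(np.round(x['score'],2),x['pixel'],fit(c,'round_punch',x['pixels'],.447,-.137,0)) for x in r[:2]])
E
```

```text
t: 8.5
eef_pos: [0.4478, -0.0674, 0.1416]
tool_rot: [0.0, 0.655, 0.756, 0.001]
contact_force: [0.0, 0.1, 0.5]
gripper_width: 0.498
grasp_force: 0.0
t: 8.6
eef_pos: [0.4475, -0.0712, 0.141]
tool_rot: [0.0, 0.656, 0.754, -0.0]
contact_force: [-0.4, -0.5, 0.9]
gripper_width: 0.5
grasp_force: 0.0
t 8.6 p [ 0.4475 -0.0712  0.141 ] psi 97.96 tilt [ 3.e-04 -3.e-04 -1.e+00] w 0.5 F [-0.4 -0.5  0.9] q1,q7 0.45 -0.02
cam [0.437 0.005 0.283]
square_punch 0.7 [ 4.38300e-01 -1.24000e-02  9.90641e+01  1.15000e-01]
oval_punch 0.87 [ 0.55   -0.0634 22.3171  0.0808]
[]
```

View pics/w4.png

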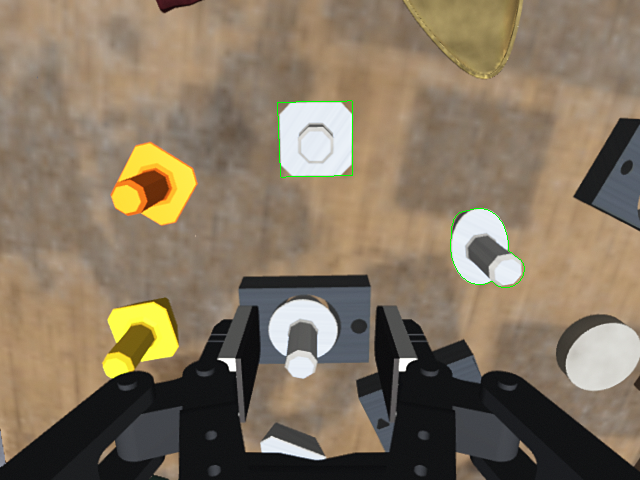

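The round punch is home: its foot is flush in the block at (302,325). The steel square punch is at (315,143).

```bash
python3 -m crank '[{"delta_rot":[0,0,-0.6],"xyz":[0.03,-0.001,0],"fingers":0},{"delta_rot":[0,0,-0.6],"xyz":[0.0595,-0.001,0],"fingers":0},{"delta_rot":[0,0,-0.6],"xyz":[0.0595,-0.001,0.025],"fingers":0},{"delta_rot":[0,0,-0.6],"xyz":[0.0595,-0.001,0.05],"fingers":0},{"delta_rot":[0,0,-0.6],"xyz":[0.0595,-0.001,0.075],"fingers":0},{"delta_rot":[0,0,-0.6],"xyz":[0.0595,-0.001,0.092],"fingers":0},{"delta_rot":[0,0,-0.6],"xyz":[0.0595,-0.001,0.102],"fingers":0},{"delta_rot":[0,0,-0.6],"xyz":[0.0595,-0.001,0.102],"fingers":0},{"delta_rot":[0,0,-0.6],"xyz":[0.0595,-0.001,0.102],"fingers":0.3},{"delta_rot":[0,0,-0.6],"xyz":[0.0595,-0.001,0.102],"fingers":0.5}]' 40
python3 -m crank '[{"delta_rot":[0,0,0],"xyz":[0,0,0],"fingers":0.7},{"delta_rot":[0,0,0],"xyz":[0,0,0],"fingers":0.8},{"delta_rot":[0,0,0],"xyz":[0,0,0],"fingers":0.9},{"delta_rot":[0,0,0],"xyz":[0,0,0],"fingers":0.9}]' 60
python3 go.py
python3 w.py w5.png "{'square_punch':(.438,-.012,8)}"
```

```text
t: 9.85
eef_pos: [0.4391, -0.0129, 0.0396]
tool_rot: [0.001, 0.653, 0.757, 0.001]
contact_force: [-0.1, -0.6, -0.7]
gripper_width: 0.253
grasp_force: 0.0
t: 10.25
eef_pos: [0.439, -0.0129, 0.0398]
tool_rot: [0.001, 0.653, 0.757, 0.0]
contact_force: [-1.8, 0.4, 6.2]
gripper_width: 0.19
grasp_force: 58.7
t 10.25 p [ 0.439  -0.0129  0.0398] psi 98.44 tilt [ 1.7e-03 -4.0e-04 -1.0e+00] w 0.19 F [-1.8  0.4  6.2] q1,q7 0.26 -0.31
cam [0.427 0.064 0.181]
square_punch 0.66 [ 4.37500e-01 -9.30000e-03  7.74625e+01  4.74200e-01]
```

View pics/w5.png

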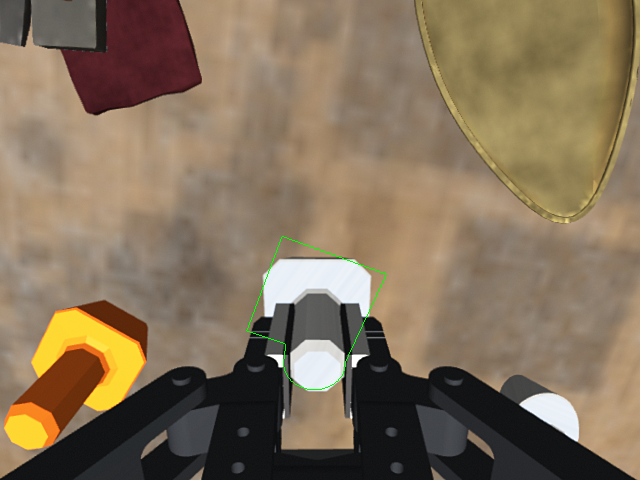

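The square punch is gripped square in the hand; the network's mask there is poor, but the shank pixels equal the round punch's (317,369). On to the square block.

```bash
python3 -m crank '[{"delta_rot":[0,0,0],"xyz":[0,0,-0.02],"fingers":0.9},{"delta_rot":[0,0,0],"xyz":[0,0,-0.05],"fingers":0.9},{"delta_rot":[0,0,0],"xyz":[0,0,-0.08],"fingers":0.9},{"delta_rot":[0,0,0],"xyz":[0,0,-0.1],"fingers":0.9},{"delta_rot":[0,0,0],"xyz":[0,0,-0.1],"fingers":0.9}]' 60
python3 -m crank '[{"delta_rot":[0,0,-2],"xyz":[-0.04,0.009,0],"fingers":0.9},{"delta_rot":[0,0,-4],"xyz":[-0.08,0.018,0],"fingers":0.9},{"delta_rot":[0,0,-6],"xyz":[-0.12,0.027,0],"fingers":0.9},{"delta_rot":[0,0,-8],"xyz":[-0.16,0.036,0],"fingers":0.9},{"delta_rot":[0,0,-10],"xyz":[-0.2,0.045,0],"fingers":0.9},{"delta_rot":[0,0,-12],"xyz":[-0.24,0.055,0],"fingers":0.9},{"delta_rot":[0,0,-14],"xyz":[-0.28,0.065,0],"fingers":0.9},{"delta_rot":[0,0,-16],"xyz":[-0.32,0.075,0],"fingers":0.9},{"delta_rot":[0,0,-16.6],"xyz":[-0.36,0.085,0],"fingers":0.9},{"delta_rot":[0,0,-16.6],"xyz":[-0.4,0.093,0],"fingers":0.9}]' 60
python3 -m crank '[{"delta_rot":[0,0,0],"xyz":[0,0,0],"fingers":0.9},{"delta_rot":[0,0,0],"xyz":[0,0,0],"fingers":0.9}]' 60
python3 w.py w6.png "{'square_block':(.565,-.3405,25)}"; python3 go.py
```

```text
t: 10.85
eef_pos: [0.4401, -0.0129, 0.1413]
tool_rot: [0.002, 0.653, 0.757, 0.002]
contact_force: [0.7, 0.3, -3.1]
gripper_width: 0.193
grasp_force: 59.3
t: 11.85
eef_pos: [0.5888, -0.3959, 0.1365]
tool_rot: [-0.001, 0.537, 0.844, -0.0]
contact_force: [0.4, -0.1, -1.9]
gripper_width: 0.196
grasp_force: 59.2
t: 12.05
eef_pos: [0.5879, -0.3953, 0.1363]
tool_rot: [-0.002, 0.538, 0.843, -0.0]
contact_force: [-0.9, 0.3, -2.1]
gripper_width: 0.198
grasp_force: 59.2
cam [ 0.556 -0.325  0.278]
square_block 0.57 [ 5.6450e-01 -3.4110e-01  2.4587e+01  2.0000e-02]
t 12.15 p [ 0.5887 -0.3929  0.1374] psi 115.14 tilt [-0.0017  0.0019 -1.    ] w 0.193 F [-0.5 -0.7 -2.4] q1,q7 0.77 0.72
```

View pics/w6.png

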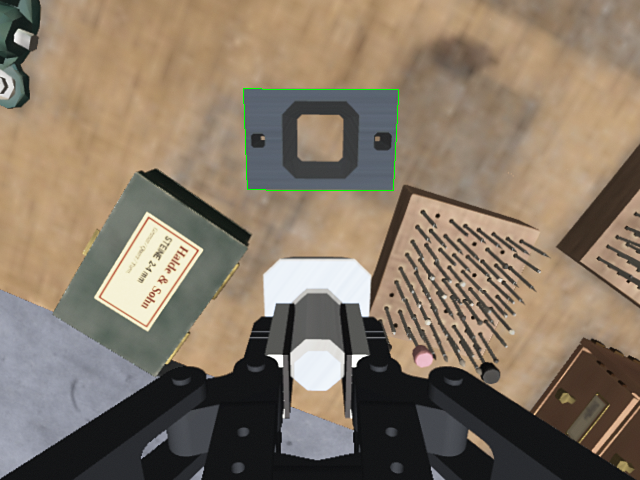

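Square block hole is at (321,137), aligned with the punch at (317,285).

```bash
python3 -m crank '[{"delta_rot":[0,0,0],"xyz":[0.02,0.001,0],"fingers":0.9},{"delta_rot":[0,0,0],"xyz":[0.04,0.001,0],"fingers":0.9},{"delta_rot":[0,0,0],"xyz":[0.057,0.001,0],"fingers":0.9},{"delta_rot":[0,0,0],"xyz":[0.057,0.001,0.02],"fingers":0.9},{"delta_rot":[0,0,0],"xyz":[0.057,0.001,0.04],"fingers":0.9},{"delta_rot":[0,0,0],"xyz":[0.057,0.001,0.06],"fingers":0.9},{"delta_rot":[0,0,0],"xyz":[0.057,0.001,0.07],"fingers":0.9},{"delta_rot":[0,0,0],"xyz":[0.057,0.001,0.075],"fingers":0.9},{"delta_rot":[0,0,0],"xyz":[0.057,0.001,0.08],"fingers":0.9},{"delta_rot":[0,0,0],"xyz":[0.057,0.001,0.08],"fingers":0.9}]' 60
python3 -m crank '[{"delta_rot":[0,0,0],"xyz":[0,0,0.004],"fingers":0.9},{"delta_rot":[0,0,0],"xyz":[0,0,0.008],"fingers":0.9},{"delta_rot":[0,0,0],"xyz":[0,0,0.011],"fingers":0.9},{"delta_rot":[0,0,0],"xyz":[0,0,0.013],"fingers":0.9},{"delta_rot":[0,0,0],"xyz":[0,0,0.014],"fingers":0.9},{"delta_rot":[0,0,0],"xyz":[0,0,0.014],"fingers":0.9}]' 60
python3 go.py .5655 -.3426 .0415 114.8
```

```text
t: 13.15
eef_pos: [0.566, -0.3425, 0.0588]
tool_rot: [0.0, 0.537, 0.844, 0.0]
contact_force: [-1.0, -0.4, -2.1]
gripper_width: 0.19
grasp_force: 59.2
t: 13.75
eef_pos: [0.5658, -0.3427, 0.0447]
tool_rot: [-0.0, 0.537, 0.844, 0.0]
contact_force: [-0.2, -0.4, -2.1]
gripper_width: 0.196
grasp_force: 59.2
t 13.75 p [ 0.5658 -0.3427  0.0447] psi 115.06 tilt [-1.e-04  1.e-04 -1.e+00] w 0.196 F [-0.2 -0.4 -2.1] q1,q7 0.73 0.62
xyz [ 0.0002 -0.0003  0.0032] rot [-0.   -0.01  0.26]
```

```bash
python3 -m crank '[{"delta_rot":[0,0,0],"xyz":[0,0,0.002],"fingers":0.9},{"delta_rot":[0,0,0],"xyz":[0,0,0.0038],"fingers":0.9},{"delta_rot":[0,0,0],"xyz":[0,0,0.0038],"fingers":0.9},{"delta_rot":[0,0,0],"xyz":[0,0,0.0038],"fingers":0.6},{"delta_rot":[0,0,0],"xyz":[0,0,0.0038],"fingers":0.3},{"delta_rot":[0,0,0],"xyz":[0,0,0.0038],"fingers":0},{"delta_rot":[0,0,0],"xyz":[0,0,0.0038],"fingers":0},{"delta_rot":[0,0,0],"xyz":[0,0,-0.03],"fingers":0},{"delta_rot":[0,0,0],"xyz":[0,0,-0.065],"fingers":0},{"delta_rot":[0,0,0],"xyz":[0,0,-0.1],"fingers":0}]' 60
python3 -m crank '[{"delta_rot":[0,0,1],"xyz":[0.033,0.017,0],"fingers":0},{"delta_rot":[0,0,2],"xyz":[0.066,0.034,0],"fingers":0},{"delta_rot":[0,0,3],"xyz":[0.1,0.05,0],"fingers":0},{"delta_rot":[0,0,3],"xyz":[0.133,0.067,0],"fingers":0},{"delta_rot":[0,0,3],"xyz":[0.166,0.084,0],"fingers":0},{"delta_rot":[0,0,3],"xyz":[0.2,0.1,0],"fingers":0},{"delta_rot":[0,0,3],"xyz":[0.2,0.1,0],"fingers":0},{"delta_rot":[0,0,3],"xyz":[0.2,0.1,0],"fingers":0}]' 60
python3 w.py w7.png "{'oval_punch':(.551,-.0634,22),'oval_block':(.667,-.0105,-15.6)}"; python3 go.py
python3 - <<'E'
from h import *
c=viewer.read_camera('top'); save(cv2.hconcat([cv2.resize(c['img'][150:290,400:490],(380,591),interpolation=3),cv2.resize(c['img'][150:290,300:390],(380,591),interpolation=3)]),'t2.png')
E
```

```text
t: 14.75
eef_pos: [0.5658, -0.3426, 0.146]
tool_rot: [-0.0, 0.537, 0.844, 0.0]
contact_force: [0.4, -1.0, 0.6]
gripper_width: 0.501
grasp_force: 0.0
t: 15.55
eef_pos: [0.5721, -0.1183, 0.1452]
tool_rot: [0.0, 0.558, 0.83, 0.0]
contact_force: [0.7, -1.0, 0.7]
gripper_width: 0.498
grasp_force: 0.0
cam [ 0.543 -0.047  0.287]
oval_punch 0.56 [ 0.5507 -0.0639 17.0749  0.0782]
oval_block 0.83 [ 6.672000e-01 -1.080000e-02  1.643962e+02  2.600000e-02]
t 15.7 p [ 0.5717 -0.121   0.1448] psi 111.92 tilt [ 0.e+00 -9.e-04 -1.e+00] w 0.497 F [-0.3 -0.8 -0.4] q1,q7 0.47 0.25
```

View pics/w7.png

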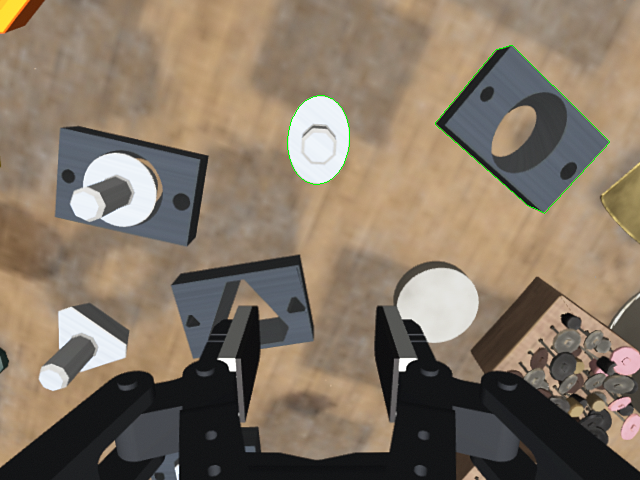

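The oval punch is at (319,140) and the oval block at (523,130). The round punch is still seated at (115,190).

```bash
python3 -m crank '[{"delta_rot":[0,0,2],"xyz":[0.03,0.001,0],"fingers":0},{"delta_rot":[0,0,2],"xyz":[0.0595,0.001,0],"fingers":0},{"delta_rot":[0,0,2],"xyz":[0.0595,0.001,0.025],"fingers":0},{"delta_rot":[0,0,2],"xyz":[0.0595,0.001,0.05],"fingers":0},{"delta_rot":[0,0,2],"xyz":[0.0595,0.001,0.075],"fingers":0},{"delta_rot":[0,0,2],"xyz":[0.0595,0.001,0.095],"fingers":0},{"delta_rot":[0,0,2],"xyz":[0.0595,0.001,0.105],"fingers":0},{"delta_rot":[0,0,2],"xyz":[0.0595,0.001,0.105],"fingers":0},{"delta_rot":[0,0,2],"xyz":[0.0595,0.001,0.105],"fingers":0.3},{"delta_rot":[0,0,2],"xyz":[0.0595,0.001,0.105],"fingers":0.5}]' 40
python3 -m crank '[{"delta_rot":[0,0,0],"xyz":[0,0,0],"fingers":0.7},{"delta_rot":[0,0,0],"xyz":[0,0,0],"fingers":0.8},{"delta_rot":[0,0,0],"xyz":[0,0,0],"fingers":0.9},{"delta_rot":[0,0,0],"xyz":[0,0,0],"fingers":0.9}]' 60
python3 go.py
```

```text
t: 16.75
eef_pos: [0.5513, -0.0638, 0.0409]
tool_rot: [0.001, 0.573, 0.819, 0.001]
contact_force: [0.5, -0.1, -0.6]
gripper_width: 0.249
grasp_force: 0.0
t: 17.15
eef_pos: [0.5512, -0.0639, 0.0411]
tool_rot: [0.001, 0.573, 0.819, 0.0]
contact_force: [-1.8, -0.0, 6.7]
gripper_width: 0.196
grasp_force: 58.8
t 17.15 p [ 0.5512 -0.0639  0.0411] psi 110.05 tilt [ 1.9e-03 -6.0e-04 -1.0e+00] w 0.196 F [-1.8 -0.   6.7] q1,q7 0.34 0.03
```

View pics/t2.png

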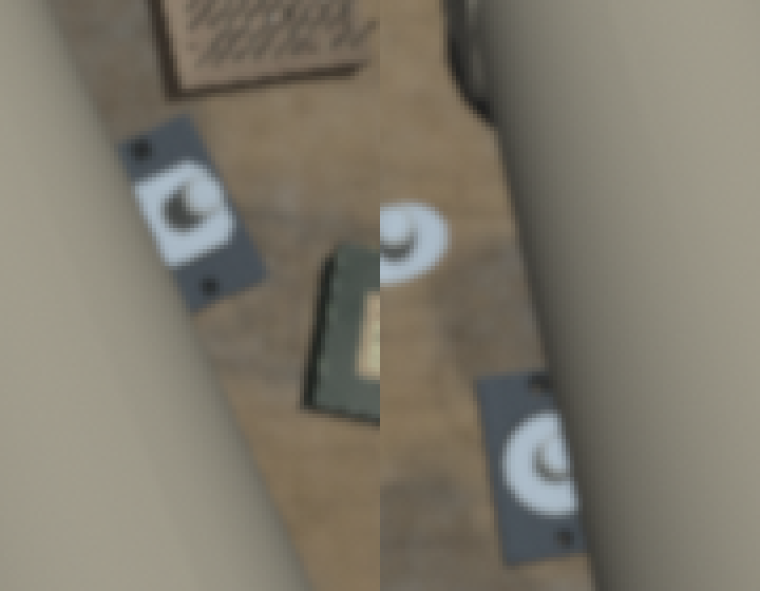

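Top crops: the square punch (left, at (185,210)) and the round punch (right, at (545,462)) sit flush in their blocks.

```bash
python3 -m crank '[{"delta_rot":[0,0,0],"xyz":[0,0,-0.02],"fingers":0.9},{"delta_rot":[0,0,0],"xyz":[0,0,-0.06],"fingers":0.9},{"delta_rot":[0,0,0],"xyz":[0,0,-0.1],"fingers":0.9},{"delta_rot":[0,0,7],"xyz":[-0.008,0.018,-0.1],"fingers":0.9},{"delta_rot":[0,0,14],"xyz":[-0.016,0.037,-0.1],"fingers":0.9},{"delta_rot":[0,0,21],"xyz":[-0.024,0.055,-0.1],"fingers":0.9},{"delta_rot":[0,0,28],"xyz":[-0.032,0.074,-0.1],"fingers":0.9},{"delta_rot":[0,0,35.6],"xyz":[-0.0386,0.0922,-0.1],"fingers":0.9},{"delta_rot":[0,0,35.6],"xyz":[-0.0386,0.0922,-0.1],"fingers":0.9},{"delta_rot":[0,0,35.6],"xyz":[-0.0386,0.0922,-0.1],"fingers":0.9}]' 60
python3 w.py w8.png "{'oval_block':(.667,-.0108,-15.6)}"; python3 go.py
```

```text
t: 18.15
eef_pos: [0.6496, -0.068, 0.1395]
tool_rot: [-0.0, 0.796, 0.606, -0.0]
contact_force: [-0.5, 0.7, -2.8]
gripper_width: 0.193
grasp_force: 59.1
cam [0.67  0.007 0.281]
oval_block 0.73 [ 6.67900e-01 -1.08000e-02 -1.56682e+01  3.00000e-02]
t 18.25 p [ 0.6491 -0.0683  0.1395] psi 74.55 tilt [-1.3e-03 -1.0e-04 -1.0e+00] w 0.196 F [-1.   0.9 -2. ] q1,q7 0.24 -0.43
```

View pics/w8.png

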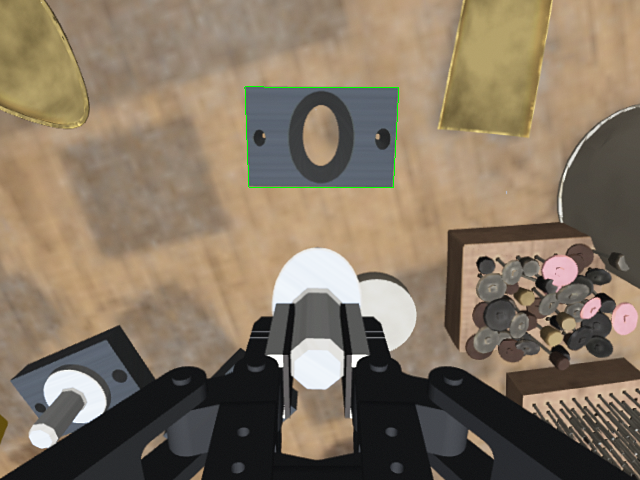

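Oval block hole is at (321,137), parallel to the punch at (317,285).

```bash
python3 -m crank '[{"delta_rot":[0,0,0],"xyz":[0.02,0.0015,0],"fingers":0.9},{"delta_rot":[0,0,0],"xyz":[0.04,0.0015,0],"fingers":0.9},{"delta_rot":[0,0,0],"xyz":[0.0575,0.0015,0],"fingers":0.9},{"delta_rot":[0,0,0],"xyz":[0.0575,0.0015,0.02],"fingers":0.9},{"delta_rot":[0,0,0],"xyz":[0.0575,0.0015,0.04],"fingers":0.9},{"delta_rot":[0,0,0],"xyz":[0.0575,0.0015,0.06],"fingers":0.9},{"delta_rot":[0,0,0],"xyz":[0.0575,0.0015,0.07],"fingers":0.9},{"delta_rot":[0,0,0],"xyz":[0.0575,0.0015,0.075],"fingers":0.9},{"delta_rot":[0,0,0],"xyz":[0.0575,0.0015,0.08],"fingers":0.9},{"delta_rot":[0,0,0],"xyz":[0.0575,0.0015,0.08],"fingers":0.9}]' 60
python3 -m crank '[{"delta_rot":[0,0,0],"xyz":[0,0,0.004],"fingers":0.9},{"delta_rot":[0,0,0],"xyz":[0,0,0.008],"fingers":0.9},{"delta_rot":[0,0,0],"xyz":[0,0,0.011],"fingers":0.9},{"delta_rot":[0,0,0],"xyz":[0,0,0.014],"fingers":0.9},{"delta_rot":[0,0,0],"xyz":[0,0,0.016],"fingers":0.9},{"delta_rot":[0,0,0],"xyz":[0,0,0.016],"fingers":0.9}]' 60
python3 go.py .667 -.0127 .0415 74.4
```

```text
t: 19.25
eef_pos: [0.6672, -0.013, 0.0599]
tool_rot: [0.0, 0.796, 0.605, 0.0]
contact_force: [-0.5, -0.4, -1.9]
gripper_width: 0.188
grasp_force: 59.1
t: 19.85
eef_pos: [0.6669, -0.0132, 0.0434]
tool_rot: [-0.0, 0.796, 0.605, -0.0]
contact_force: [-0.4, 1.0, -2.2]
gripper_width: 0.193
grasp_force: 59.2
t 19.85 p [ 0.6669 -0.0132  0.0434] psi 74.46 tilt [-4.e-04  1.e-04 -1.e+00] w 0.193 F [-0.4  1.  -2.2] q1,q7 0.14 -0.55
xyz [ 0.0006 -0.      0.0019] rot [-0.03  0.    0.06]
```

```bash
python3 -m crank '[{"delta_rot":[0,0,0],"xyz":[0,0,0.002],"fingers":0.9},{"delta_rot":[0,0,0],"xyz":[0,0,0.002],"fingers":0.9},{"delta_rot":[0,0,0],"xyz":[0,0,0.002],"fingers":0.6},{"delta_rot":[0,0,0],"xyz":[0,0,0.002],"fingers":0.3},{"delta_rot":[0,0,0],"xyz":[0,0,0.002],"fingers":0},{"delta_rot":[0,0,0],"xyz":[0,0,0.002],"fingers":0},{"delta_rot":[0,0,0],"xyz":[0,0,-0.03],"fingers":0},{"delta_rot":[0,0,0],"xyz":[0,0,-0.065],"fingers":0},{"delta_rot":[0,0,0],"xyz":[0,0,-0.1],"fingers":0},{"delta_rot":[0,0,0],"xyz":[0,0,-0.1],"fingers":0}]' 60
python3 -m crank '[{"delta_rot":[0,0,-7],"xyz":[-0.04,-0.012,0],"fingers":0},{"delta_rot":[0,0,-14],"xyz":[-0.08,-0.024,0],"fingers":0},{"delta_rot":[0,0,-21],"xyz":[-0.12,-0.036,0],"fingers":0},{"delta_rot":[0,0,-28],"xyz":[-0.16,-0.048,0],"fingers":0},{"delta_rot":[0,0,-35],"xyz":[-0.2,-0.06,0],"fingers":0},{"delta_rot":[0,0,-42],"xyz":[-0.24,-0.072,0],"fingers":0},{"delta_rot":[0,0,-49],"xyz":[-0.28,-0.083,0],"fingers":0},{"delta_rot":[0,0,-55.5],"xyz":[-0.323,-0.094,0],"fingers":0},{"delta_rot":[0,0,-55.5],"xyz":[-0.323,-0.094,0],"fingers":0},{"delta_rot":[0,0,-55.5],"xyz":[-0.323,-0.094,0],"fingers":0}]' 60
python3 w.py w9.png "{'triangle_punch':(.451,-.253,40),'triangle_block':(.547,-.1955,31.5)}"; python3 go.py
```

```text
t: 20.85
eef_pos: [0.6707, -0.013, 0.1498]
tool_rot: [0.003, 0.796, 0.605, 0.004]
contact_force: [0.2, -0.5, 0.6]
gripper_width: 0.502
grasp_force: 0.0
t: 21.85
eef_pos: [0.4889, -0.3007, 0.1435]
tool_rot: [-0.0, 0.425, 0.905, -0.0]
contact_force: [-0.1, 0.3, 0.2]
gripper_width: 0.501
grasp_force: 0.0
cam [ 0.439 -0.241  0.285]
triangle_punch 0.55 [ 0.4526 -0.257  41.9798  0.2334]
triangle_block 0.93 [ 5.49400e-01 -1.95500e-01  3.19594e+01  1.99000e-02]
t 22.0 p [ 0.4909 -0.2976  0.1439] psi 130.07 tilt [ 6.e-04  6.e-04 -1.e+00] w 0.501 F [ 0.2 -0.5 -0.8] q1,q7 0.85 0.88
```

View pics/w9.png

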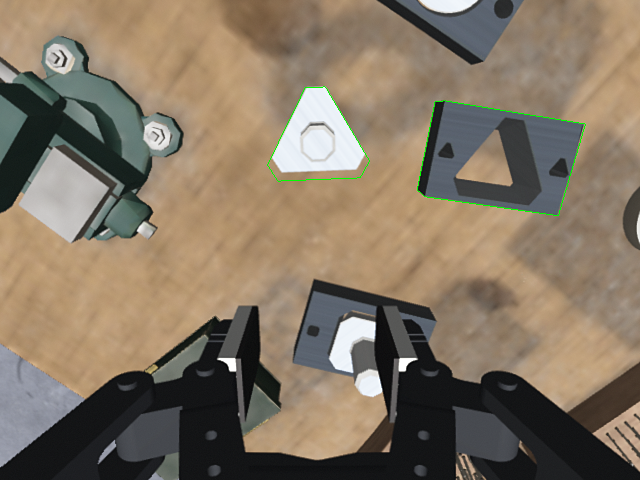

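The triangle punch is at (318,142) and square to the hand, so yaw is 40°. The triangle block is at (500,158), yaw 32°.

```bash
python3 -m crank '[{"delta_rot":[0,0,0],"xyz":[0.03,0.0005,0],"fingers":0},{"delta_rot":[0,0,0],"xyz":[0.0595,0.0005,0],"fingers":0},{"delta_rot":[0,0,0],"xyz":[0.0595,0.0005,0.025],"fingers":0},{"delta_rot":[0,0,0],"xyz":[0.0595,0.0005,0.05],"fingers":0},{"delta_rot":[0,0,0],"xyz":[0.0595,0.0005,0.075],"fingers":0},{"delta_rot":[0,0,0],"xyz":[0.0595,0.0005,0.095],"fingers":0},{"delta_rot":[0,0,0],"xyz":[0.0595,0.0005,0.104],"fingers":0},{"delta_rot":[0,0,0],"xyz":[0.0595,0.0005,0.104],"fingers":0},{"delta_rot":[0,0,0],"xyz":[0.0595,0.0005,0.104],"fingers":0.3},{"delta_rot":[0,0,0],"xyz":[0.0595,0.0005,0.104],"fingers":0.5}]' 40
python3 -m crank '[{"delta_rot":[0,0,0],"xyz":[0,0,0],"fingers":0.7},{"delta_rot":[0,0,0],"xyz":[0,0,0],"fingers":0.8},{"delta_rot":[0,0,0],"xyz":[0,0,0],"fingers":0.9},{"delta_rot":[0,0,0],"xyz":[0,0,0],"fingers":0.9}]' 60
python3 go.py .581 -.2465 .14 121.9
```

```text
t: 23.0
eef_pos: [0.453, -0.2535, 0.0408]
tool_rot: [0.001, 0.423, 0.906, -0.0]
contact_force: [-0.9, -0.9, -0.5]
gripper_width: 0.253
grasp_force: 0.4
t: 23.4
eef_pos: [0.453, -0.2538, 0.0408]
tool_rot: [0.001, 0.423, 0.906, -0.0]
contact_force: [-1.6, -0.1, 7.7]
gripper_width: 0.194
grasp_force: 58.9
t 23.4 p [ 0.453  -0.2538  0.0408] psi 129.94 tilt [ 0.0018 -0.001  -1.    ] w 0.194 F [-1.6 -0.1  7.7] q1,q7 0.77 0.73
xyz [-0.0768  0.1029 -0.099 ] rot [0.05 0.1  8.04]
```

```bash
python3 -m crank '[{"delta_rot":[0,0,0],"xyz":[0,0,-0.02],"fingers":0.9},{"delta_rot":[0,0,0],"xyz":[0,0,-0.06],"fingers":0.9},{"delta_rot":[0,0,0],"xyz":[0,0,-0.1],"fingers":0.9},{"delta_rot":[0,0,2],"xyz":[-0.019,0.026,-0.1],"fingers":0.9},{"delta_rot":[0,0,4],"xyz":[-0.038,0.051,-0.1],"fingers":0.9},{"delta_rot":[0,0,6],"xyz":[-0.057,0.077,-0.1],"fingers":0.9},{"delta_rot":[0,0,8.1],"xyz":[-0.077,0.103,-0.1],"fingers":0.9},{"delta_rot":[0,0,8.1],"xyz":[-0.077,0.103,-0.1],"fingers":0.9},{"delta_rot":[0,0,8.1],"xyz":[-0.077,0.103,-0.1],"fingers":0.9},{"delta_rot":[0,0,8.1],"xyz":[-0.077,0.103,-0.1],"fingers":0.9}]' 60
python3 w.py w10.png "{'triangle_block':(.5485,-.196,31.8)}"; python3 go.py .5495 -.1973 .06 121.8
python3 - <<'E'
from h import *
c=viewer.read_camera('wrist')
for i in range(2):
    print(np.round(proj(c,[.549,-.1955,z]),1) if (z:=.024*i) is not None else 0)
E
```

```text
t: 24.4
eef_pos: [0.5789, -0.2466, 0.1392]
tool_rot: [-0.001, 0.486, 0.874, -0.001]
contact_force: [0.7, -0.2, -3.2]
gripper_width: 0.197
grasp_force: 59.2
cam [ 0.538 -0.181  0.281]
triangle_block 0.56 [ 5.49600e-01 -1.95200e-01  3.19989e+01  2.13000e-02]
t 24.5 p [ 0.5791 -0.2468  0.1396] psi 121.81 tilt [-1.3e-03 -2.0e-04 -1.0e+00] w 0.193 F [ 0.  -0.  -1.9] q1,q7 0.66 0.6
xyz [0.0576 0.001  0.0796] rot [-0.07 -0.03  0.01]
[319.5 136.4]
[319.7 139. ]
```

```bash
python3 -m crank '[{"delta_rot":[0,0,0],"xyz":[0.02,0.0015,0],"fingers":0.9},{"delta_rot":[0,0,0],"xyz":[0.04,0.0015,0],"fingers":0.9},{"delta_rot":[0,0,0],"xyz":[0.057,0.0015,0],"fingers":0.9},{"delta_rot":[0,0,0],"xyz":[0.057,0.0015,0.02],"fingers":0.9},{"delta_rot":[0,0,0],"xyz":[0.057,0.0015,0.04],"fingers":0.9},{"delta_rot":[0,0,0],"xyz":[0.057,0.0015,0.06],"fingers":0.9},{"delta_rot":[0,0,0],"xyz":[0.057,0.0015,0.07],"fingers":0.9},{"delta_rot":[0,0,0],"xyz":[0.057,0.0015,0.075],"fingers":0.9},{"delta_rot":[0,0,0],"xyz":[0.057,0.0015,0.08],"fingers":0.9},{"delta_rot":[0,0,0],"xyz":[0.057,0.0015,0.08],"fingers":0.9}]' 60
python3 -m crank '[{"delta_rot":[0,0,0],"xyz":[0,0,0.004],"fingers":0.9},{"delta_rot":[0,0,0],"xyz":[0,0,0.008],"fingers":0.9},{"delta_rot":[0,0,0],"xyz":[0,0,0.011],"fingers":0.9},{"delta_rot":[0,0,0],"xyz":[0,0,0.014],"fingers":0.9},{"delta_rot":[0,0,0],"xyz":[0,0,0.016],"fingers":0.9},{"delta_rot":[0,0,0],"xyz":[0,0,0.016],"fingers":0.9}]' 60
python3 go.py .5505 -.1972 .0415 121.8
```

```text
t: 25.55
eef_pos: [0.5518, -0.1972, 0.0599]
tool_rot: [0.0, 0.486, 0.874, 0.0]
contact_force: [-0.1, -0.6, -3.1]
gripper_width: 0.194
grasp_force: 59.2
t: 26.15
eef_pos: [0.5515, -0.197, 0.0435]
tool_rot: [-0.0, 0.486, 0.874, -0.0]
contact_force: [-0.7, 0.5, -3.7]
gripper_width: 0.197
grasp_force: 59.2
t 26.15 p [ 0.5515 -0.197   0.0435] psi 121.86 tilt [-5.e-04  2.e-04 -1.e+00] w 0.197 F [-0.7  0.5 -3.7] q1,q7 0.58 0.46
xyz [ 0.0003 -0.001   0.002 ] rot [-0.02 -0.02  0.06]
```

Next I release, lift, and back away toward the right (-y) so the top camera gets a clear final view.

```bash
python3 -m crank '[{"delta_rot":[0,0,0],"xyz":[0,0,0.002],"fingers":0.9},{"delta_rot":[0,0,0],"xyz":[0,0,0.002],"fingers":0.9},{"delta_rot":[0,0,0],"xyz":[0,0,0.002],"fingers":0.6},{"delta_rot":[0,0,0],"xyz":[0,0,0.002],"fingers":0.3},{"delta_rot":[0,0,0],"xyz":[0,0,0.002],"fingers":0},{"delta_rot":[0,0,0],"xyz":[0,0,0.002],"fingers":0},{"delta_rot":[0,0,0],"xyz":[0,0,-0.03],"fingers":0},{"delta_rot":[0,0,0],"xyz":[0,0,-0.065],"fingers":0},{"delta_rot":[0,0,0],"xyz":[0,0,-0.1],"fingers":0},{"delta_rot":[0,0,0],"xyz":[0,0,-0.15],"fingers":0}]' 60
python3 -m crank '[{"delta_rot":[0,0,0],"xyz":[-0.04,-0.02,0],"fingers":0},{"delta_rot":[0,0,0],"xyz":[-0.08,-0.04,0],"fingers":0},{"delta_rot":[0,0,0],"xyz":[-0.12,-0.06,0],"fingers":0},{"delta_rot":[0,0,0],"xyz":[-0.16,-0.08,0],"fingers":0},{"delta_rot":[0,0,0],"xyz":[-0.2,-0.1,0],"fingers":0},{"delta_rot":[0,0,0],"xyz":[-0.23,-0.12,0],"fingers":0},{"delta_rot":[0,0,0],"xyz":[-0.26,-0.14,0],"fingers":0},{"delta_rot":[0,0,0],"xyz":[-0.29,-0.16,0],"fingers":0},{"delta_rot":[0,0,0],"xyz":[-0.29,-0.16,0],"fingers":0},{"delta_rot":[0,0,0],"xyz":[-0.29,-0.16,0],"fingers":0}]' 60
python3 go.py
python3 - <<'E'
from h import *
c=viewer.read_camera('top'); save(cv2.resize(c['img'][120:340,190:480],(790,600),interpolation=cv2.INTER_CUBIC),'end.png')
E
```

```text
t: 27.15
eef_pos: [0.5503, -0.1968, 0.1938]
tool_rot: [-0.002, 0.486, 0.874, -0.0]
contact_force: [0.2, -0.1, -0.6]
gripper_width: 0.498
grasp_force: 0.0
t: 28.15
eef_pos: [0.5683, -0.5285, 0.1933]
tool_rot: [-0.0, 0.487, 0.874, 0.0]
contact_force: [-0.0, 1.3, 0.3]
gripper_width: 0.501
grasp_force: 0.0
t 28.15 p [ 0.5683 -0.5285  0.1933] psi 121.75 tilt [-3.e-04  5.e-04 -1.e+00] w 0.501 F [-0.   1.3  0.3] q1,q7 0.92 1.03
```

View pics/end.png

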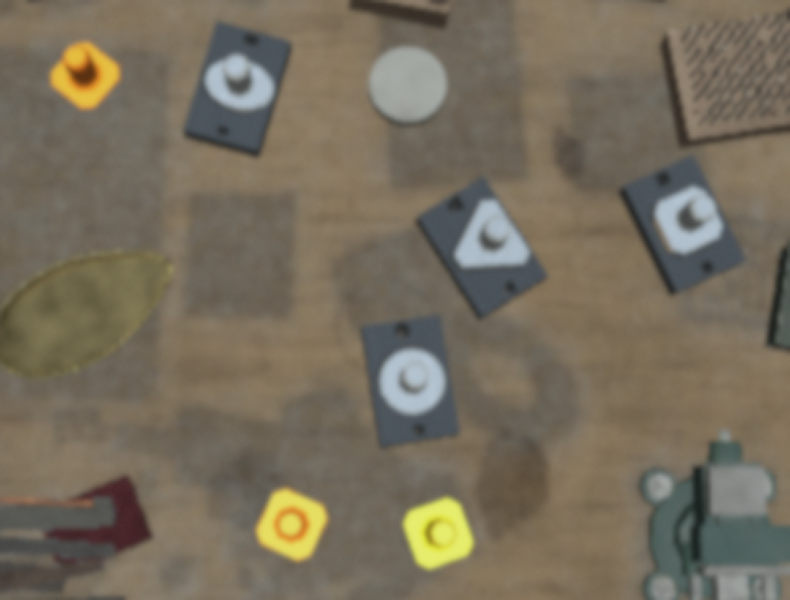

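The final view shows all four punches flush in their matching blocks: oval (238,80), triangle (492,235), square (690,218) and round (412,380). The tin at (407,84) and the look-alikes are where they were.

```bash
python3 -c "
from station import job
print(job.hand_in())"
```

```text
the job is handed in; nothing more can be done
None
```

All four punches were lowered by hand into their matching blocks, each released about 1 mm above the bench and flush in the final top view. The tin and look-alikes look unmoved, and I handed the job in at about 28 s; the hand-in returned no verdict.

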